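Draw out the length stop to the red marker and hold it

TASK

Get the bench length stop ready for marking out: turn the grey lock collar round anticlockwise until its white line is at the green (locked) dot, then push the red lock button in the middle of the collar fully down to free the sliding arm. Pull the arm out by its orange knob until the white pointer stands over the white centre line of the red clip on the scale, within about half a 10 mm division, and finish while still holding the knob there, because a spring pulls the arm back as soon as it is let go. Leave everything else on the bench where it is.

Things in the scene. Friction and masses are not known exactly. Their poses are not given: they have to be found in the camera images.
- gauge: Length stop fixed to the bench: dark base plate, green sleeve (44 mm wide, 170 long, top at height 60), aluminium scale rail with 10 mm ticks (top at 30). Origin at bench height under the sleeve's mouth, z up. The arm slides out along +y at x = 0; the rail lies on the +x (far) side at x = 52 mm. Collar at x = 0, y = -100 mm on a flange 62 mm across, top at 64.
- collar_grip (a point): Grip point of the grey lock collar, on its upright axis, height 87 mm. Collar 43 mm across, from height 66 to 100, with two opposite wings: flat outer faces 24 mm wide, 48 mm apart, square to the point's y axis (grip across them along this y). The point's x points to the white index line; it turns with the collar. The button stands 18 mm above the collar's top, in its centre.
- collar (a joint): Turn of the lock collar in rad, growing anticlockwise seen from above: 0 = red dot (open), 1.05 = green dot (locked, end stop). It starts between 0 and 0.3, turns with light friction (0.06 N m) and stays where it is left. Locked counts from 0.95. While it is not locked a hidden ledge bars the button.
- button_top (a point): Centre of the top face of the red lock button, 22 mm across, in the middle of the collar, 118 mm above the bench when up and 110 mm when down (collar top 100 mm).
- lock_button (a joint): How far the button is pushed down, m: 0 = up (locked), 0.008 = fully down. It moves with about 2.5 N of steady friction and stays down once pushed; the arm is freed, and the button counts as down, beyond 6 mm.
- pull_knob (a point): Centre (height 79.5 mm) of the orange upright pull knob on the sliding arm: a cylinder 26 mm across, from height 52 to 107, on a black shoe (40 x 30 mm, top at 52). With the arm in, it stands 55 mm along gauge +y from the gauge's origin, 54 mm beyond the sleeve's mouth bezel (62 mm high).
- stop_arm (a joint): Extension of the arm in m along gauge +y: 0 = fully in (start), 0.18 = fully out. A return spring pulls it in with about 4 N when in and 6.5 N when fully out.
- pointer (a point): Tip part of the thin white pointer blade on the arm's shoe, 48.5 mm above the bench, over the scale; it moves with the arm and lies at the same gauge y as the knob's centre.
- red_mark (a point): Centre of the white line on top of the red scale clip (40 x 10 mm, top 42 mm above the bench). Its y axis is parallel to the gauge's y. The pointer must come to the same place along this y. The clip is fixed on the rail.
- blue_mark (a point): Same for the blue scale clip, which is not wanted; either clip may be the nearer one. The pointer passes freely over both.
- rail_blank: Loose pine blank 55 x 340 x 22 mm lying beyond the scale; bystander. Origin under its centre.
- offcut: Loose plywood offcut 45 x 70 x 30 mm on the robot's side of the gauge; bystander. Origin under its centre.
- bar_clamp: Loose red and steel bar clamp, about 110 x 210 x 20 mm, lying flat to the right; bystander.
- glue: White glue bottle with orange cap, 60 mm across, 170 mm tall, standing to the left; bystander.
- mallet: Hammer lying to the left; bystander.
- driver: Red screwdriver lying beside the gauge on the robot's side; bystander.
- dowel_pot: Open blue ceramic pot 70 mm across and 70 mm tall, standing to the right; bystander.

How it is judged:
By the outcome, as a careful person would: the job done as asked, in the order asked, and still so for the second after the job is handed in, while the arm keeps its last pose, push and grip.
It also fails if it takes over 51 s, if anything falls off the work surface, if the arm or the gripper's body presses on something with over 40 N, if the wrist force passes 120 N, or if a joint passes its speed limit or range.

ROBOT

A 6-joint arm with a two-finger parallel gripper is mounted at the origin on the work surface. World frame = base frame: x ahead of the robot, y to its left, z up, the work surface at z = 0. Lengths are in mm, angles in rad, forces in N, time in s.
With the tool pointing down it reaches from about 350 to 775 mm from the base axis. Payload 7.3 kg.
Tool frame: the origin (TCP) lies at the very end of the fingers, on their centre line; the grasp point (between the pads) lies 19 mm behind it (pinch_z is the distance from the TCP to the grasp point, in mm); z points along the fingers, y is the direction in which the jaws open and shut (so a half turn about z gives the same grasp; the last joint's range is limited). The gripper opens to 92 mm and grips with 3 to 60 N. Pads are 19 mm wide; open, the fingers measure 130 mm over their backs; the gripper's body (75 mm by 190 mm) begins 47 mm behind the grasp point.
Start: joints at [-1.273, 0.342, 1.524, -0, 1.275, -0.146], TCP at [225.446, -474.151, 226.741] pointing down, gripper open.
Joint ranges: [-2.53, 2.53], [-0.77, 2.02], [0.04, 2.7], [-1, 4.14], [0.28, 2.66], [-3.11, 3.11]. Speed limits (rad/s): [2.57, 2.57, 3.14, 3.14, 3.14, 3.14].

INTERFACE

Orientations are given as [roll, pitch, yaw] about the fixed x, y, z axes, in that order (R = Rz(yaw) Ry(pitch) Rx(roll)).
In Python, from plant import * gives the robot as it stands.
- The arm moves only by the tool step_arm, never from a script. Its argument "moves" is one flat list of numbers, 7 for each row, row after row: the shift along the tool's x, y, z scaled (see below), then the turn, a rotation vector about the tool's x, y, z scaled (see below), then the closure, from -1 (fully open) to 1 (shut). A call has 1 to 8 rows; each row shifts and turns the pose as measured when the row begins, along the tool's axes as they then stand; what a row does not reach is not made up. The controller multiplies each number of a shift by 2 cm and each number of a turn by 4 degrees. A row lasts 1/12 s, in which the tool goes at most 41.7 mm and 7.16 degrees, less where a joint would pass 70% of its speed; a pose out of reach is approached as far as the arm can. A call with a number of a shift or a turn outside -1 to 1 is refused whole. A call with a gripper value outside its range is refused whole. The fingers move at their own pace and stop on an object; the grip force is fixed at half the most. Time passes only in rows, so rows that do not move let the fingers close. It gives the time, the measured TCP pose, the force and the opening at its end, in the units of the state.
- get_obs(): the state, without advancing time (a new reading comes with each control period).
- capture(name): name is "scene" or "top" or "wrist"; returns the picture (400x640x3 uint8, red, green, blue); there is no depth.
- get_calibration(name): a dict with "mtx" (3x3 intrinsics, pixels), "k1" (the pictures are not rectified: a ray, as slopes to the right and down, at radius r is drawn at 1 + k1 r^2 times it, then the intrinsics apply), "eye" and "orientation" of the camera in the world; the wrist camera has in their place "mount" (4x4, takes a point from camera to tool coordinates, whose origin is the TCP and whose axes are the flange's). Camera axes: x right, y down, z forward; pixel columns grow to the right and rows downward; lengths in mm; the calibration is good to about 2 mm. A picture is of the moment at which its call begins: read the wrist's pose just before it. get_calibration takes no time and is no camera call.
- close_job(): hands the job in, once; it reports no verdict.
The state is a dict: "time": time; "joint_positions": joint angles; "dq": joint speeds; "tau": joint torques, N m; "tool_pos": TCP position; "tcp_rot": TCP orientation; "contact_force": force on the tool from outside, world axes, zero at the start; "moment": the same for the moment, N m; "grip_width": finger opening in mm.
Only numpy, scipy, OpenCV 4.12 (cv2) and the standard library are available. Lean on these libraries where they do the work, as an engineer would, in place of code of your own. Each camera call takes 0.05 s, during which the arm holds its last target.

## Working session

There is one attempt and no reset: what is moved stays moved. The work goes in short steps, Python scripts to look and compute and a tool call to move; the robot and the scene stay as the last step left them, time stands still between calls to the robot, and variables do not carry over. Pictures are saved under pics/ and viewed, and the job is handed in when it is done.

Besides the shell and the picture viewer there is one more tool, called by a JSON object that holds its "method" and its "body". step_arm: Moves the arm, as the interface text tells. Shifts and turns lie within -1 to 1; 1 stands for 2 cm of shift or 4 degrees of turn. Its arguments: {"type":"object","properties":{"moves":{"type":"array"}},"required":["moves"]}

```bash
ls; mkdir -p pics
python3 - <<'E'
from plant import *
import cv2
print(get_obs())
for n in("scene","top","wrist"):
    c=get_calibration(n);print(n,c)
for n in("scene","top"):
    cv2.imwrite(f"pics/{n}0.png",capture(n)[:,:,::-1])
E
```

```text
pics
{'time': 0.0, 'joint_positions': array([-1.27299821e+00,  3.42704737e-01,  1.52502054e+00,  8.87678869e-06,
        1.27536986e+00, -1.45963778e-01]), 'dq': array([ 2.43123066e-05,  8.10693750e-04,  6.98744370e-04,  1.32871986e-03,
       -6.67279972e-04, -1.99279551e-03]), 'tau': array([-8.55246071e-04, -4.31249285e+01, -2.44217134e+01,  7.16789486e-02,
        5.60505164e-02, -1.33373201e-04]), 'tool_pos': array([ 225.32467806, -473.74481002,  226.05305851]), 'tcp_rot': array([-3.14010738e+00, -2.26928292e-04,  4.43759132e-01]), 'contact_force': array([-0.85858264,  0.08578877,  0.56965122]), 'moment': array([-0.04128924, -0.01858891, -0.03882704]), 'grip_width': 91.97337010274214}
scene {'mtx': array([[491.3581088 ,   0.        , 322.70539402],
       [  0.        , 491.3581088 , 205.56676458],
       [  0.        ,   0.        ,   1.        ]]), 'k1': 0.04991119013532181, 'eye': array([1277.83502504, -900.84320863,  930.12470744]), 'orientation': array([-2.20442987, -0.01625351,  0.67845645])}
top {'mtx': array([[380.92216137,   0.        , 320.86709412],
       [  0.        , 380.92216137, 192.00450553],
       [  0.        ,   0.        ,   1.        ]]), 'k1': -0.004363284340237602, 'eye': array([ 455.94970784,    9.8441088 , 1310.42844803]), 'orientation': array([-3.0483453 , -0.02504538, -1.59792487])}
wrist {'mtx': array([[280.32257326,   0.        , 321.77697713],
       [  0.        , 280.32257326, 199.11511083],
       [  0.        ,   0.        ,   1.        ]]), 'k1': -0.03679760620155472, 'mount': array([[-1.76185542e-04, -9.66930483e-01, -2.55040018e-01,
         6.71326473e+01],
       [ 9.99999979e-01, -1.96666329e-04,  5.48036749e-05,
         1.74691178e+00],
       [-1.03149128e-04, -2.55040003e-01,  9.66930497e-01,
        -1.57627407e+02],
       [ 0.00000000e+00,  0.00000000e+00,  0.00000000e+00,
         1.00000000e+00]])}
```

View pics/top0.png

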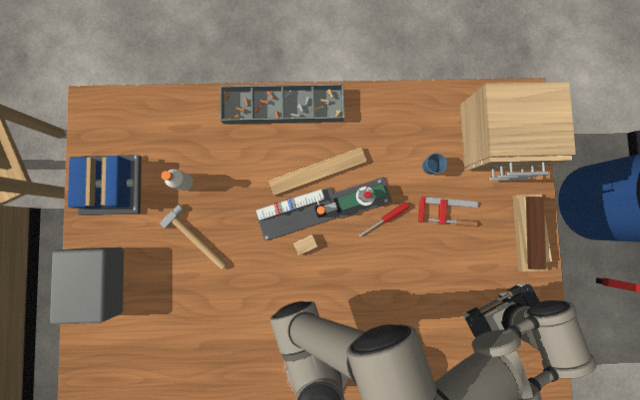

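View pics/scene0.png

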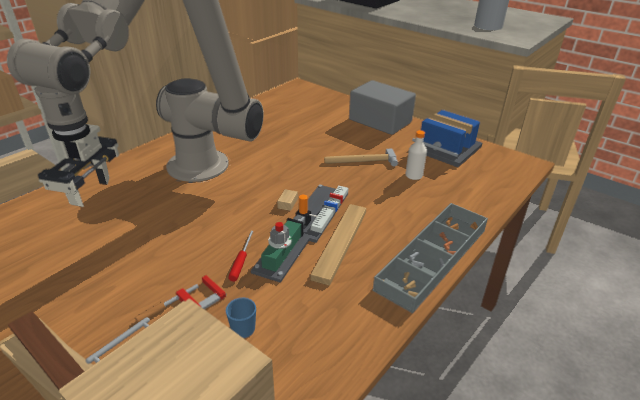

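Run:
```python
import cv2
a=cv2.imread("pics/top0.png")[150:260,240:400];cv2.imwrite("pics/top0c.png",cv2.resize(a,None,fx=5,fy=5,interpolation=cv2.INTER_CUBIC))
a=cv2.imread("pics/scene0.png")[170:290,220:380];cv2.imwrite("pics/scene0c.png",cv2.resize(a,None,fx=5,fy=5,interpolation=cv2.INTER_CUBIC))
```

```text
(no output)
```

View pics/top0c.png

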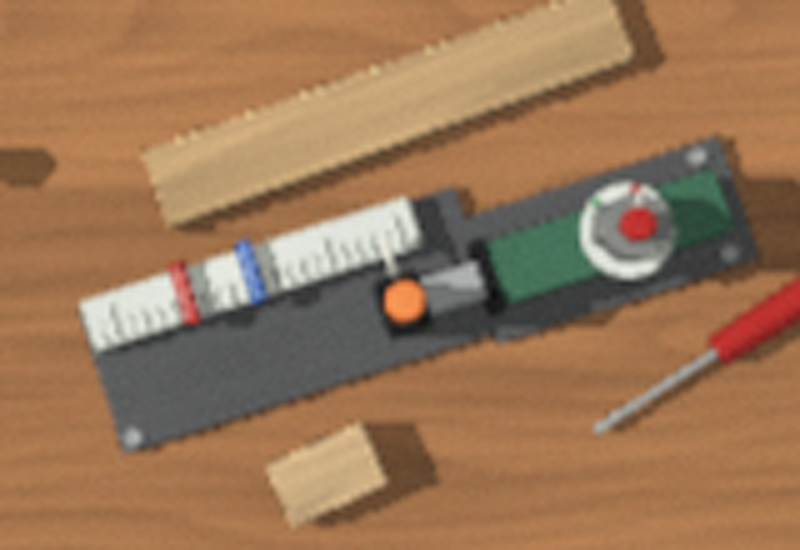

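View pics/scene0c.png

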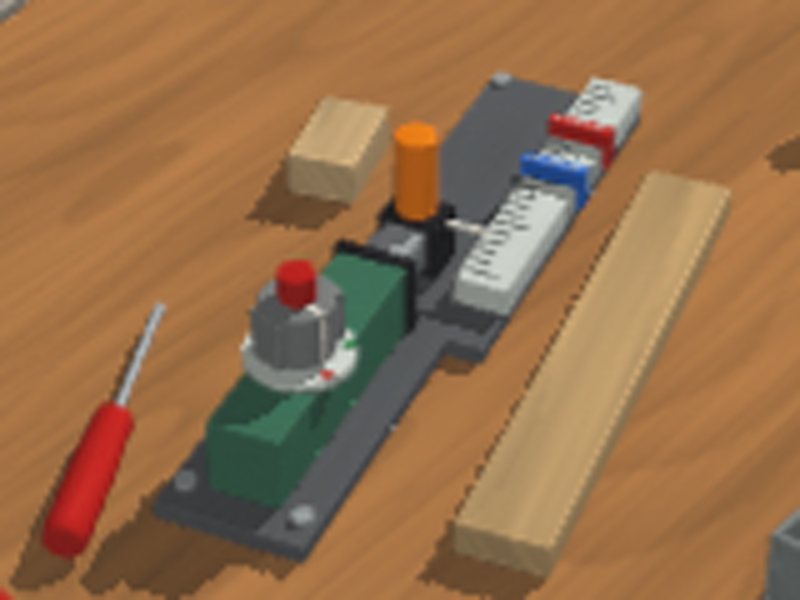

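```bash
cat > h.py <<'E'
import numpy as np, cv2
from scipy.spatial.transform import Rotation as R
from plant import *
def rot(e): return R.from_euler('xyz',e).as_matrix()
def cam(n,obs=None):
    c=get_calibration(n)
    if n=="wrist":
        T=np.eye(4);T[:3,:3]=rot(obs["tcp_rot"]);T[:3,3]=obs["tool_pos"]
        M=T@c["mount"];return c,M[:3,:3],M[:3,3]
    return c,rot(c["orientation"]),np.array(c["eye"])
def unproj(cm,uv,z):
    c,Rm,e=cm;m=c["mtx"]
    d=np.array([(uv[0]-m[0,2])/m[0,0],(uv[1]-m[1,2])/m[1,1]]);s=d.copy()
    for _ in range(20): s=d/(1+c["k1"]*(s@s))
    r=Rm@np.array([s[0],s[1],1]);return e+r*(z-e[2])/r[2]
def proj(cm,p):
    c,Rm,e=cm;m=c["mtx"];q=Rm.T@(np.array(p)-e);s=q[:2]/q[2];s=s*(1+c["k1"]*(s@s))
    return np.array([m[0,0]*s[0]+m[0,2],m[1,1]*s[1]+m[1,2]])
E
python3 - <<'E'
from h import *
t=cam("top");s=cam("scene")
tp=lambda x,y,z:unproj(t,(240+x/5,150+y/5),z)
sp=lambda x,y,z:unproj(s,(220+x/5,170+y/5),z)
for nm,a,b,z in [("button",(637,224),(297,268),118),("knob",(405,300),(417,133),107),("red",(183,292),(582,132),42),("blue",(250,272),(556,171),42),("bezel",(486,248),(376,248),62),("offcut",(318,468),None,30)]:
    print(nm,tp(*a,z).round(1), sp(*b,z).round(1) if b else'')
b=tp(637,224,118);k=tp(405,300,107);d=k-b;print(np.hypot(*d[:2]),np.degrees(np.arctan2(d[1],d[0])))
E
```

```text
button [ 554.2 -169.5  118. ] [ 557.2 -168.8  118. ]
knob [510.6 -22.2 107. ] [514.7 -22.  107. ]
red [522.7 123.4  42. ] [532.7 114.9  42. ]
blue [534.8  78.7  42. ] [545.8  71.8  42. ]
bezel [545.4 -77.6  62. ] [529.5 -75.7  62. ]
offcut [403.7  36.7  30. ] 
153.6108700668918 106.48861878181532
```

{"method": "step_arm", "body": {"moves": [1,-0.3,0,0,0,0,-1,1,-0.3,0,0,0,0,-1,1,-0.3,0,0,0,0,-1,1,-0.3,0,0,0,0,-1,1,-0.3,0,0,0,0,-1,1,-0.3,0,0,0,0,-1,1,-0.3,0,0,0,0,-1,1,-0.3,0,0,0,0,-1]}}

```text
time: 0.77
tool_pos: [350.3, -358.6, 222.6]
tcp_rot: [-3.133, 0.001, 0.436]
contact_force: [0.4, -1.1, 0.3]
grip_width: 92.1
```

{"method": "step_arm", "body": {"moves": [1,-0.3,0,0,0,0,-1,1,-0.3,0,0,0,0,-1,1,-0.3,0,0,0,0,-1,1,-0.3,0,0,0,0,-1,1,-0.3,0,0,0,0,-1,1,-0.3,0,0,0,0,-1,1,-0.3,0,0,0,0,-1,1,-0.3,0,0,0,0,-1]}}

```text
time: 1.43
tool_pos: [479.3, -239.5, 219.8]
tcp_rot: [-3.127, 0.004, 0.436]
contact_force: [-0.7, -0.4, -0.1]
grip_width: 91.6
```

{"method": "step_arm", "body": {"moves": [1,-0.3,0,0,0,0,-1,1,-0.3,0,0,0,0,-1,1,-0.3,0,0,0,0,-1,1,-0.3,0,0,0.5,0,-1,0,0,0,0,0,0,-1]}}

```text
time: 1.85
tool_pos: [545.8, -177.3, 217.1]
tcp_rot: [-3.122, -0.03, 0.439]
contact_force: [-1.7, -0.4, 0.5]
grip_width: 91.8
```

Run:
```python
from h import *
o=get_obs();print(o['tool_pos'],o['tcp_rot'])
im=capture("wrist")[:,:,::-1]
np.save("w1.npy",np.r_[o['tool_pos'],o['tcp_rot']])
cv2.imwrite("pics/w1.png",im)
w=cam("wrist",o);print(proj(w,[555,-169.5,118]),proj(w,[512,-22,107]))
```

```text
[ 545.78651325 -177.30350124  217.11560813] [-3.12200283 -0.02999138  0.43917825]
[318.61372924 189.47281992] [164.40313168 162.99251977]
```

View pics/w1.png

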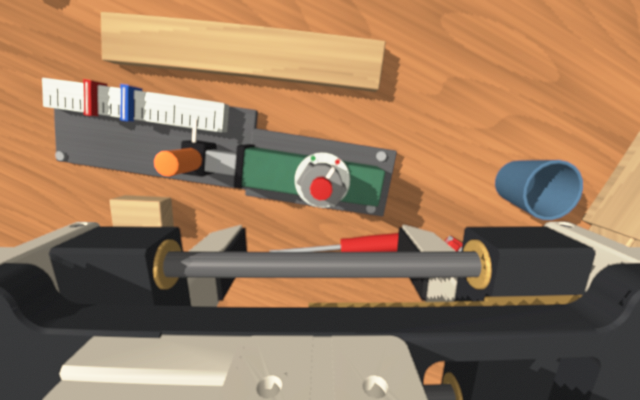

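Run:
```python
import cv2
a=cv2.imread("pics/w1.png")
cv2.imwrite("pics/w1a.png",cv2.resize(a[140:220,270:400],None,fx=6,fy=6,interpolation=cv2.INTER_CUBIC))
cv2.imwrite("pics/w1b.png",cv2.resize(a[70:190,30:250],None,fx=3.6,fy=3.6,interpolation=cv2.INTER_CUBIC))
```

```text
(no output)
```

View pics/w1a.png

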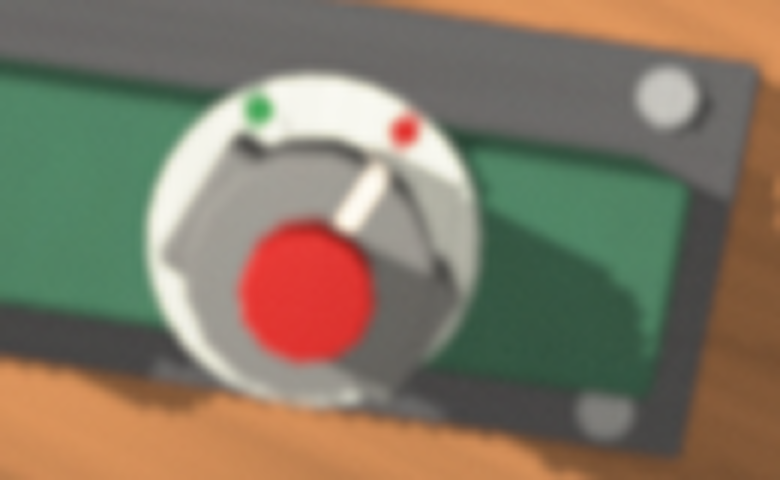

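View pics/w1b.png

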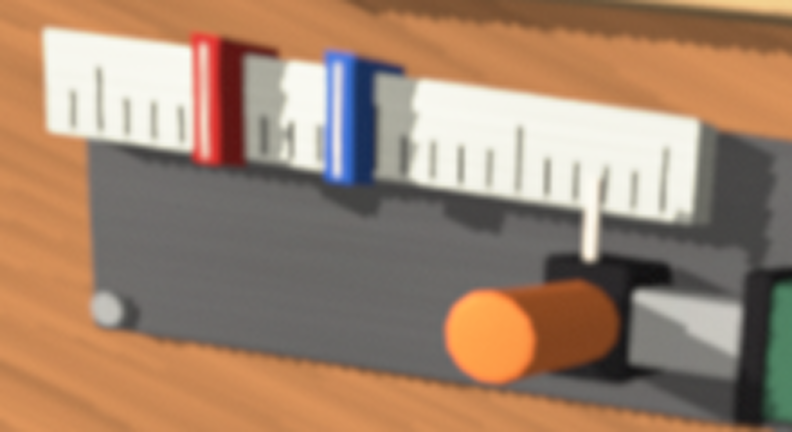

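Run:
```python
from h import *
v=np.load("w1.npy");w=cam("wrist",dict(tool_pos=v[:3],tcp_rot=v[3:]))
A=lambda x,y,z:unproj(w,(270+x/6,140+y/6),z)
B=lambda x,y,z:unproj(w,(30+x/3.6,70+y/3.6),z)
b=A(308,292,118);f=A(314,240,64);g=A(258,110,64);r=A(404,130,64);l1=A(383,165,100);l2=A(345,222,100)
an=lambda d:np.degrees(np.arctan2(d[1],d[0])).round(1)
print("button",b,"flange",f)
print("green",an(g-f),"red",an(r-f),"line",an(l1-l2),an(l1-b))
k=B(490,335,107);p0=B(593,185,48.5);p1=B(590,255,48.5)
print("knob",k,"ptr",p0,p1,an(p0-p1)); print("axis",an(k-b),np.hypot(*(k-b)[:2]))
r0=B(202,40,42);r1=B(207,160,42);bl0=B(336,57,42);bl1=B(338,180,42)
print(r0,r1,an(r0-r1),bl0,bl1)
for x,y in [(47,30),(700,118)]: pass
e0=B(45,30,30);e1=B(700,118,30);print("rail axis",an(e0-e1),np.hypot(*(e0-e1)[:2]))
th=an(k-b)
for q in(an(e0-e1),th):
  u=np.array([np.cos(np.radians(q)),np.sin(np.radians(q)),0]);print("ext",u@((r0+r1)/2-p0),u@((r0+r1)/2-k),u@((bl0+bl1)/2-k))
```

```text
button [ 556.79548432 -171.48236573  118.        ] flange [ 556.36564376 -171.67582865   64.        ]
green 48.3 red -13.7 line -8.0 -8.7
knob [512.67407561 -23.59265569 107.        ] ptr [552.94401909 -10.66064619  48.5       ] [531.73313734 -17.21298155  48.5       ] 17.2
axis 106.6 154.33102424133898
[541.04742358 127.59157818  42.        ] [504.86019191 115.74891305  42.        ] 18.1 [554.47964799  83.75679046  42.        ] [517.51330548  71.76782322  42.        ]
rail axis 106.8 229.88853622297722
ext 135.3510675341015 136.09183823464843 90.2881662923564
ext 135.38353544071475 136.2719176602734 90.46780992218015
```

```bash
cat >> h.py <<'E'
def plan(pos,yaw_deg):
    o=get_obs();Rc=rot(o["tcp_rot"]);Rt=R.from_euler('xyz',[np.pi,0,np.radians(yaw_deg)]).as_matrix()
    print("t",round(o["time"],2),"pos",o["tool_pos"].round(1),"rot",np.degrees(o["tcp_rot"]).round(2),"F",o["contact_force"].round(1),"w",round(o["grip_width"],1))
    d=Rc.T@(np.array(pos)-o["tool_pos"]);rv=np.degrees(R.from_matrix(Rc.T@Rt).as_rotvec())
    print("shift units",(d/20).round(2),"turn units",(rv/4).round(2))
E
python3 -c "
from h import *
plan([556.6,-171.5,200],-8.3)"
```

```text
t 1.9 pos [ 544.7 -178.4  217. ] rot [-178.88   -1.58   25.15] F [-0.3  0.9 -0.3] w 92.2
shift units [ 0.66 -0.04  0.87] turn units [-0.39 -0.3   8.37]
```

{"method": "step_arm", "body": {"moves": [0.3,0,0,-0.4,-0.3,0.4,-1,0,0,0,0,0,1,-1,0,0,0,0,0,1,-1,0,0,0,0,0,1,-1,0,0,0,0,0,1,-1,0,0,0,0,0,1,-1,0,0,0,0,0,1,-1,0,0,0,0,0,1,-1]}}

```text
time: 2.57
tool_pos: [542.9, -181.9, 214.7]
tcp_rot: [3.131, 0.005, -0.104]
contact_force: [0.3, -0.2, -0.6]
grip_width: 92.1
```

```bash
python3 -c "
from h import *
plan([556.6,-171.5,150],-8.3)"
```

```text
t 2.57 pos [ 542.9 -181.9  214.7] rot [179.41   0.26  -5.95] F [ 0.3 -0.2 -0.6] w 92.1
shift units [ 0.64 -0.62  3.23] turn units [0.15 0.06 0.59]
```

{"method": "step_arm", "body": {"moves": [0.64,-0.62,0.5,0.15,0.05,0.3,-1,0,0,1,0,0,0,-1,0,0,1,0,0,0,-1,0,0,0,0,0,0,-1]}}

```text
time: 2.9
tool_pos: [554.2, -175.4, 164.0]
tcp_rot: [3.138, 0.003, -0.135]
contact_force: [-0.0, 0.4, -0.1]
grip_width: 91.8
```

```bash
python3 -c "
from h import *
plan([556.6,-171.5,72],-8.3)"
```

```text
t 2.9 pos [ 554.2 -175.4  164. ] rot [ 1.798e+02  1.500e-01 -7.720e+00] F [-0.   0.4 -0.1] w 91.8
shift units [ 0.11 -0.23  4.6 ] turn units [0.05 0.04 0.15]
```

{"method": "step_arm", "body": {"moves": [0.2,-0.25,0.8,0.05,0,0.1,-1,0,0,1,0,0,0,-1,0,0,1,0,0,0,-1,0,0,0.8,0,0,0,-1,0,0,0.5,0,0,0,-1,0,0,0,0,0,0,-1]}}

```text
time: 3.4
tool_pos: [556.6, -176.6, 83.1]
tcp_rot: [3.137, 0.003, -0.145]
contact_force: [-0.4, -0.1, -0.9]
grip_width: 91.6
```

```bash
python3 -c "
from h import *
plan([556.6,-171.5,73],-8.3)
cv2.imwrite('pics/w2.png',capture('wrist')[:,:,::-1])"
```

```text
t 3.4 pos [ 556.6 -176.6   83.1] rot [179.76   0.2   -8.33] F [-0.4 -0.1 -0.9] w 91.6
shift units [-0.03 -0.25  0.51] turn units [ 0.06  0.05 -0.01]
```

View pics/w2.png

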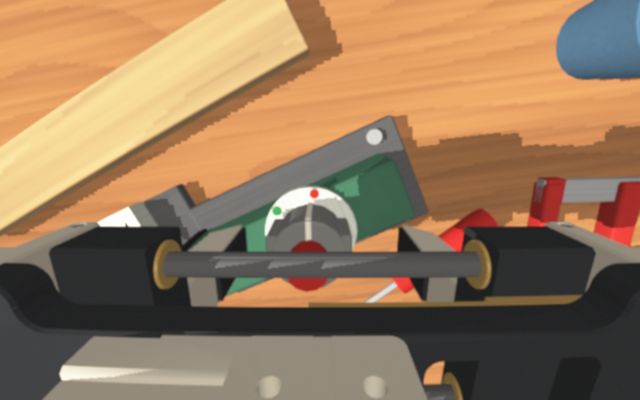

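{"method": "step_arm", "body": {"moves": [0,-0.3,0.5,0,0,0,-1,0,-0.1,0,0,0,0,-1,0,0,0,0,0,0,-1]}}

```text
time: 3.7
tool_pos: [559.7, -169.8, 76.4]
tcp_rot: [3.135, -0.002, -0.146]
contact_force: [-0.0, 0.1, -0.2]
grip_width: 91.8
```

```bash
python3 -c "
from h import *
plan([556.6,-171.5,72],-8.3)"
```

```text
t 3.7 pos [ 559.7 -169.8   76.4] rot [ 1.7964e+02 -1.4000e-01 -8.3900e+00] F [-0.   0.1 -0.2] w 91.8
shift units [-0.14  0.11  0.22] turn units [ 0.09 -0.03 -0.02]
```

{"method": "step_arm", "body": {"moves": [-0.15,0.1,0.2,0,0,0,-1,0,0,0,0,0,0,-1]}}

```text
time: 3.87
tool_pos: [556.8, -171.2, 73.3]
tcp_rot: [3.135, -0.004, -0.145]
contact_force: [-0.1, 0.1, -0.9]
grip_width: 91.6
```

```bash
python3 -c "
from h import *
plan([556.6,-171.5,72],-8.3)"
```

```text
t 3.87 pos [ 556.8 -171.2   73.3] rot [179.61  -0.24  -8.32] F [-0.1  0.1 -0.9] w 91.6
shift units [-0.01  0.02  0.07] turn units [ 0.1  -0.06 -0.  ]
```

Positioned; close on the wings.

{"method": "step_arm", "body": {"moves": [0,0,0,0,0,0,1,0,0,0,0,0,0,1,0,0,0,0,0,0,1,0,0,0,0,0,0,1,0,0,0,0,0,0,1,0,0,0,0,0,0,1]}}

```text
time: 4.37
tool_pos: [557.3, -171.6, 74.6]
tcp_rot: [3.134, -0.006, -0.145]
contact_force: [0.4, 0.8, 0.8]
grip_width: 56.9
```

```bash
python3 -c "
from h import *
plan([556.6,-171.5,72],-8.3);print(get_obs()['moment'])"
```

```text
t 4.37 pos [ 557.3 -171.6   74.6] rot [179.57  -0.36  -8.33] F [0.4 0.8 0.8] w 56.9
shift units [-0.04 -0.    0.13] turn units [ 0.11 -0.09 -0.01]
[ 0.05776438  0.01519688 -0.04200702]
```

{"method": "step_arm", "body": {"moves": [0,0,0,0,0,0,1,0,0,0,0,0,0,1,0,0,0,0,0,0,1,0,0,0,0,0,0,1]}}

```text
time: 4.7
tool_pos: [557.7, -169.3, 74.6]
tcp_rot: [3.137, -0.006, -0.146]
contact_force: [-0.1, 0.7, 0.7]
grip_width: 47.9
```

```bash
python3 -c "
from h import *
plan([556.6,-171.5,72],-8.3);print(get_obs()['moment'])"
```

```text
t 4.7 pos [ 557.7 -169.3   74.6] rot [179.76  -0.35  -8.34] F [-0.1  0.7  0.7] w 47.9
shift units [-0.04  0.11  0.13] turn units [ 0.06 -0.09 -0.01]
[ 0.09268312 -0.0212096  -0.04703802]
```

{"method": "step_arm", "body": {"moves": [0,0,0,0,0,-1,1,0,0,0,0,0,-1,1,0,0,0,0,0,-1,1,0,0,0,0,0,-1,1,0,0,0,0,0,-1,1,0,0,0,0,0,0,1]}}

```text
time: 5.2
tool_pos: [557.7, -168.8, 74.6]
tcp_rot: [3.137, -0.005, 0.218]
contact_force: [0.4, 1.1, 0.4]
grip_width: 47.7
```

```bash
python3 -c "
from h import *
plan([557.5,-169.5,74],46.7);print(get_obs()['moment'])"
```

```text
t 5.2 pos [ 557.7 -168.8   74.6] rot [179.74  -0.26  12.51] F [0.4 1.1 0.4] w 47.7
shift units [-0.02  0.03  0.03] turn units [ 0.08 -0.04 -8.55]
[ 0.15039929 -0.09004069  0.04785972]
```

{"method": "step_arm", "body": {"moves": [0,0,0,0,0,-1,1,0,0,0,0,0,-1,1,0,0,0,0,0,-1,1,0,0,0,0,0,-1,1,0,0,0,0,0,-1,1,0,0,0,0,0,-1,1,0,0,0,0,0,-1,1,0,0,0,0,0,0,1]}}

```text
time: 5.87
tool_pos: [557.4, -168.2, 74.6]
tcp_rot: [3.137, -0.003, 0.71]
contact_force: [-0.3, 1.2, 0.9]
grip_width: 47.8
```

```bash
python3 -c "
from h import *
plan([557.5,-169.5,74],46.7);print(get_obs()['moment'])"
```

```text
t 5.87 pos [ 557.4 -168.2   74.6] rot [ 1.7975e+02 -1.7000e-01  4.0660e+01] F [-0.3  1.2  0.9] w 47.8
shift units [-0.04  0.05  0.03] turn units [ 0.06 -0.04 -1.51]
[ 0.16542025 -0.18231492  0.07819981]
```

{"method": "step_arm", "body": {"moves": [0,0,0,0,0,-0.7,1,0,0,0,0,0,-0.7,1,0,0,0,0,0,0,1]}}

```text
time: 6.12
tool_pos: [557.3, -168.1, 74.6]
tcp_rot: [3.137, -0.003, 0.8]
contact_force: [-0.7, 1.1, 0.2]
grip_width: 48.0
```

```bash
python3 -c "
from h import *
plan([557.5,-169.5,74],46.7);print(get_obs()['moment'])
cv2.imwrite('pics/w3.png',capture('wrist')[100:300,200:440,::-1].repeat(3,0).repeat(3,1))"
```

```text
t 6.12 pos [ 557.3 -168.1   74.6] rot [ 1.7976e+02 -1.7000e-01  4.5810e+01] F [-0.7  1.1  0.2] w 48.0
shift units [-0.04  0.05  0.03] turn units [ 0.06 -0.04 -0.22]
[ 0.14350922 -0.09779062  0.05694832]
```

View pics/w3.png

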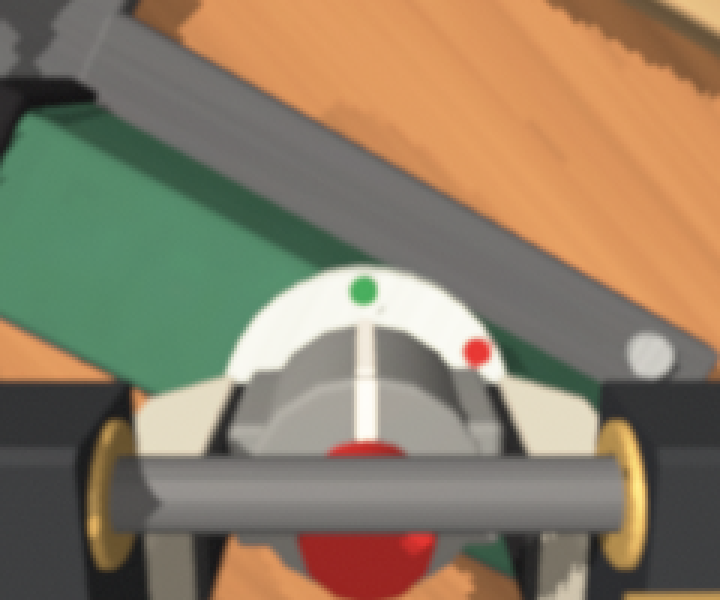

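{"method": "step_arm", "body": {"moves": [0,0,0,0,0,-0.4,1,0,0,0,0,0,0,1]}}

```text
time: 6.33
tool_pos: [557.3, -168.1, 74.6]
tcp_rot: [3.137, -0.003, 0.821]
contact_force: [0.1, 1.2, 0.8]
grip_width: 47.9
```

```bash
python3 -c "
from h import *
plan([557.5,-169.5,74],46.7);print(get_obs()['moment'])"
```

```text
t 6.33 pos [ 557.3 -168.1   74.6] rot [179.76  -0.18  47.04] F [0.1 1.2 0.8] w 47.9
shift units [-0.05  0.05  0.03] turn units [ 0.06 -0.05  0.08]
[ 0.20369897 -0.13430781 -0.44747837]
```

{"method": "step_arm", "body": {"moves": [0,0,0,0,0,0.1,-1,0,0,0,0,0,0,-1,0,0,0,0,0,0,-1,0,0,-0.5,0,0,0,-1,0,0,-1,0,0,0,0,0,0,-1,0,0,0,0,0,0,-1,0,0,0,1,0,0,-0.5,0,0,0,1]}}

```text
time: 7.0
tool_pos: [555.1, -168.6, 156.9]
tcp_rot: [-3.141, 0.001, 0.81]
contact_force: [0.3, 1.0, 0.0]
grip_width: 52.3
```

```bash
python3 -c "
from h import *
plan([557.3,-169,130],46.7)
cv2.imwrite('pics/w4.png',capture('wrist')[:,:,::-1])"
```

```text
t 7.0 pos [ 555.1 -168.6  156.9] rot [-1.7995e+02  6.0000e-02  4.6380e+01] F [0.3 1.  0. ] w 52.3
shift units [0.06 0.1  1.35] turn units [-0.01  0.01 -0.08]
```

View pics/w4.png

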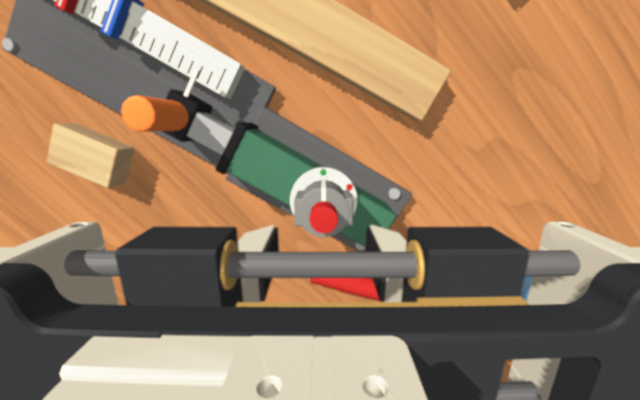

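{"method": "step_arm", "body": {"moves": [0.06,0.07,0,0,0,0,1,0,0,0,0,0,0,1,0,0,0,0,0,0,1,0,0,0,0,0,0,1,0,0,0.5,0,0,0,1,0,0,0.5,0,0,0,1,0,0,0,0,0,0,1]}}

```text
time: 7.63
tool_pos: [556.9, -168.9, 135.4]
tcp_rot: [3.141, 0.001, 0.809]
contact_force: [-0.2, 1.2, -0.0]
grip_width: 2.4
```

```bash
python3 -c "
from h import *
plan([557.3,-169,118],46.7)"
```

```text
t 7.63 pos [ 556.9 -168.9  135.4] rot [1.7998e+02 6.0000e-02 4.6360e+01] F [-0.2  1.2 -0. ] w 2.4
shift units [0.01 0.02 0.87] turn units [ 0.01  0.02 -0.08]
```

{"method": "step_arm", "body": {"moves": [0,0,0.5,0,0,0,1,0,0,0.3,0,0,0,1,0,0,0.2,0,0,0,1,0,0,0.1,0,0,0,1]}}

```text
time: 7.97
tool_pos: [556.7, -168.8, 110.0]
tcp_rot: [-3.14, 0.002, 0.809]
contact_force: [-5.5, 3.1, 26.4]
grip_width: 0.1
```

```bash
python3 -c "
from h import *
plan([557.3,-169,110],46.7)"
```

```text
t 7.97 pos [ 556.7 -168.8  110. ] rot [-1.7993e+02  9.0000e-02  4.6360e+01] F [-5.5  3.1 26.4] w 0.1
shift units [ 0.01  0.03 -0.  ] turn units [-0.02  0.02 -0.09]
```

{"method": "step_arm", "body": {"moves": [0,0,-0.5,0,0,0,1,0,0,-1,0,0,0,1,0,0,-0.5,0,0,1,-0.3,0,0,0,0,0,1,-0.3,0,0,0,0,0,1,-0.3,0,0,0,0,0,1,-0.3,0,0,0,0,0,1,-0.3,0,0,0,0,0,1,-0.3]}}

```text
time: 8.63
tool_pos: [557.1, -168.9, 153.6]
tcp_rot: [3.141, 0.001, 0.373]
contact_force: [-0.6, 0.3, 0.2]
grip_width: 35.8
```

```bash
python3 -c "
from h import *
plan([513,-20.8,150],16.7)
cv2.imwrite('pics/w5.png',capture('wrist')[:,:,::-1])"
```

```text
t 8.63 pos [ 557.1 -168.9  153.6] rot [1.7998e+02 7.0000e-02 2.1380e+01] F [-0.6  0.3  0.2] w 35.8
shift units [ 0.65 -7.7   0.17] turn units [0.01 0.02 1.17]
```

View pics/w5.png

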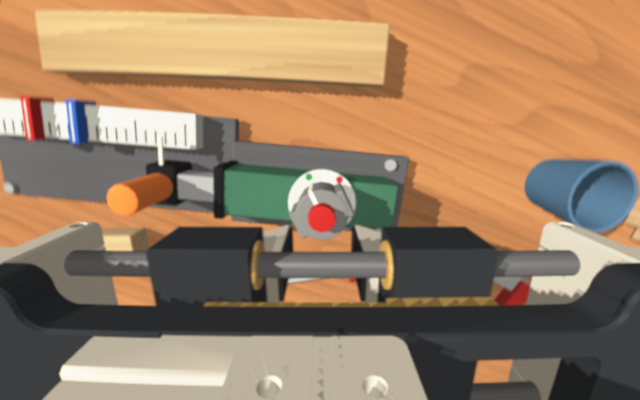

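{"method": "step_arm", "body": {"moves": [0.1,-1,0,0,0,0.6,-0.3,0.0,-1,0,0,0,0.5,-0.3,0,-1,0,0,0,0,-0.3,0,-1,0,0,0,0,-0.3,0,-1,0,0,0,0,-0.3,0,-1,0,0,0,0,-0.3,0,-0.5,0,0,0,0,-0.3,0,0,0,0,0,0,-0.3]}}

```text
time: 9.35
tool_pos: [518.1, -41.2, 154.8]
tcp_rot: [3.139, -0.001, 0.297]
contact_force: [0.2, -0.1, -0.0]
grip_width: 59.7
```

```bash
python3 -c "
from h import *
plan([513,-20.8,120],16.7)
o=get_obs();np.save('w6.npy',np.r_[o['tool_pos'],o['tcp_rot']])
cv2.imwrite('pics/w6.png',capture('wrist')[:,:,::-1]);print(proj(cam('wrist',o),[513,-20.8,107]))"
```

```text
t 9.35 pos [518.1 -41.2 154.8] rot [ 1.7985e+02 -5.0000e-02  1.7040e+01] F [ 0.2 -0.1 -0. ] w 59.7
shift units [ 0.05 -1.06  1.74] turn units [ 0.04 -0.01  0.09]
[291.74213586 214.43563305]
```

View pics/w6.png

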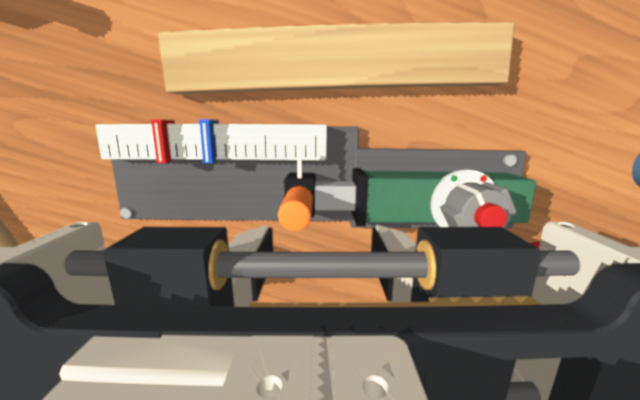

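{"method": "step_arm", "body": {"moves": [0.05,-0.95,0.3,0,0,0.1,-0.3,0,0,0.7,0,0,0,-0.3,0,0,0,0,0,0,-0.3]}}

```text
time: 9.65
tool_pos: [516.1, -26.0, 135.4]
tcp_rot: [3.135, -0.005, 0.29]
contact_force: [-0.0, 0.4, -0.4]
grip_width: 59.7
```

```bash
python3 -c "
from h import *
plan([513,-21.5,70],16.7)
o=get_obs()
cv2.imwrite('pics/w7.png',capture('wrist')[:,:,::-1]);print(proj(cam('wrist',o),[513,-21.5,107]))"
```

```text
t 9.65 pos [516.1 -26.  135.4] rot [179.64  -0.26  16.64] F [-0.   0.4 -0.4] w 59.7
shift units [-0.1  -0.28  3.27] turn units [ 0.09 -0.06 -0.01]
[311.43429911 226.84396209]
```

View pics/w7.png

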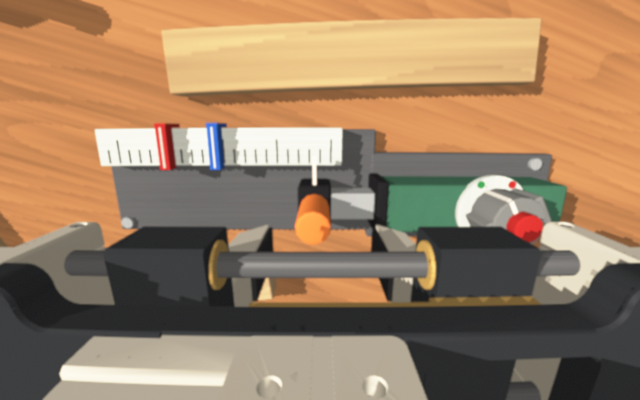

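{"method": "step_arm", "body": {"moves": [-0.1,-0.3,0.5,0.05,0,0,-0.3,0,0,0.7,0,0,0,-0.3,0,0,0.7,0,0,0,-0.3,0,0,0.6,0,0,0,-0.3,0,0,0,0,0,0,-0.3]}}

```text
time: 10.12
tool_pos: [518.3, -26.3, 88.9]
tcp_rot: [3.134, -0.013, 0.287]
contact_force: [-0.2, 0.4, -0.8]
grip_width: 59.5
```

```bash
python3 -c "
from h import *
plan([513,-21.5,68],16.7)"
```

```text
t 10.12 pos [518.3 -26.3  88.9] rot [179.55  -0.74  16.46] F [-0.2  0.4 -0.8] w 59.5
shift units [-0.2  -0.31  1.04] turn units [ 0.11 -0.18 -0.06]
```

{"method": "step_arm", "body": {"moves": [-0.25,-0.3,0.4,0.1,-0.2,0,-0.3,-0.05,-0.1,0.4,0,0,0,-0.3,0,0,0,0,0,0,-0.3]}}

```text
time: 10.37
tool_pos: [511.5, -21.9, 73.4]
tcp_rot: [3.14, 0.0, 0.285]
contact_force: [0.1, 0.3, -1.1]
grip_width: 59.7
```

```bash
python3 -c "
from h import *
plan([513,-21.5,66],16.7)"
```

```text
t 10.37 pos [511.5 -21.9  73.4] rot [179.9    0.    16.35] F [ 0.1  0.3 -1.1] w 59.7
shift units [0.08 0.   0.37] turn units [ 0.02  0.   -0.09]
```

{"method": "step_arm", "body": {"moves": [0.1,0,0.3,0,0,-0.1,-0.3,0,0,0,0,0,0,1,0,0,0,0,0,0,1,0,0,0,0,0,0,1,0,0,0,0,0,0,1,0,0,0,0,0,0,1,0,0,0,0,0,0,1]}}

```text
time: 10.95
tool_pos: [514.2, -19.9, 68.3]
tcp_rot: [-3.141, -0.002, 0.293]
contact_force: [0.6, 2.7, -1.4]
grip_width: 25.3
```

```bash
python3 -c "
from h import *
plan([513,-21.5,66],16.7)
o=get_obs();np.save('w8.npy',np.r_[o['tool_pos'],o['tcp_rot']])
cv2.imwrite('pics/w8.png',capture('wrist')[:,:,::-1])"
```

```text
t 10.95 pos [514.2 -19.9  68.3] rot [-1.7999e+02 -1.3000e-01  1.6760e+01] F [ 0.6  2.7 -1.4] w 25.3
shift units [-0.08  0.06  0.11] turn units [-0.   -0.03  0.02]
```

View pics/w8.png

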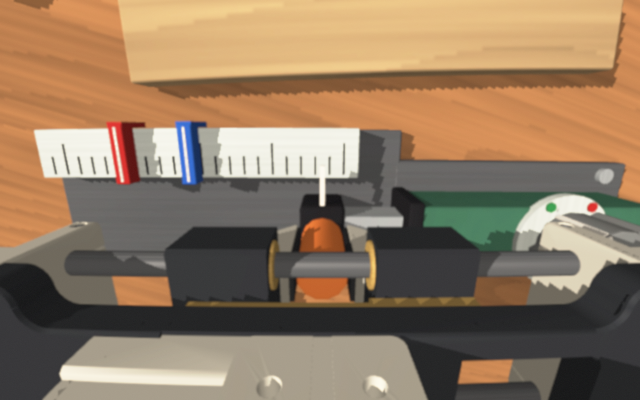

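{"method": "step_arm", "body": {"moves": [0,-0.5,0,0,0,0,1,0,-0.8,0,0,0,0,1,0,-0.8,0,0,0,0,1,0,-0.8,0,0,0,0,1,0,-0.8,0,0,0,0,1,0,0,0,0,0,0,1]}}

```text
time: 11.5
tool_pos: [493.9, 49.0, 68.3]
tcp_rot: [3.133, -0.005, 0.291]
contact_force: [2.0, -4.1, -4.3]
grip_width: 25.4
```

```bash
python3 -c "
from h import *
g=np.array([514.2,-19.9,0]);u=np.array([np.cos(np.radians(106.7)),np.sin(np.radians(106.7)),0])
T=g+136*u;T[2]=68.3;print(T);plan(T,16.7)
print('pulled',u@(get_obs()['tool_pos']-g))"
```

```text
[475.1189693 110.3638593  68.3      ]
t 11.5 pos [493.9  49.   68.3] rot [179.48  -0.27  16.66] F [ 2.  -4.1 -4.3] w 25.4
shift units [-0.02 -3.21 -0.03] turn units [ 0.13 -0.07 -0.01]
pulled 71.85527384811698
```

{"method": "step_arm", "body": {"moves": [0,-0.8,0,0.1,0,0,1,0,-0.8,0,0,0,0,1,0,-0.5,0,0,0,0,1,0,-0.3,0,0,0,0,1,0,0,0,0,0,0,1]}}

```text
time: 11.92
tool_pos: [481.2, 91.9, 68.3]
tcp_rot: [3.133, -0.005, 0.292]
contact_force: [1.6, -5.1, -2.6]
grip_width: 25.6
```

```bash
python3 -c "
from h import *
plan([475.1,110.4,68.3],16.7)
o=get_obs();np.save('w9.npy',np.r_[o['tool_pos'],o['tcp_rot']])
im=capture('wrist')[:,:,::-1];cv2.imwrite('pics/w9.png',im)
cv2.imwrite('pics/w9c.png',cv2.resize(im[110:230,230:400],None,fx=4.6,fy=4.6,interpolation=cv2.INTER_CUBIC))"
```

```text
t 11.92 pos [481.2  91.9  68.3] rot [179.51  -0.29  16.74] F [ 1.6 -5.1 -2.6] w 25.6
shift units [-0.02 -0.97 -0.01] turn units [ 0.12 -0.07  0.01]
```

View pics/w9.png

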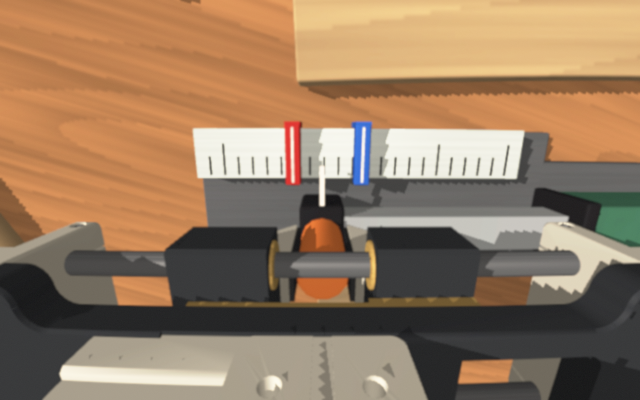

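View pics/w9c.png

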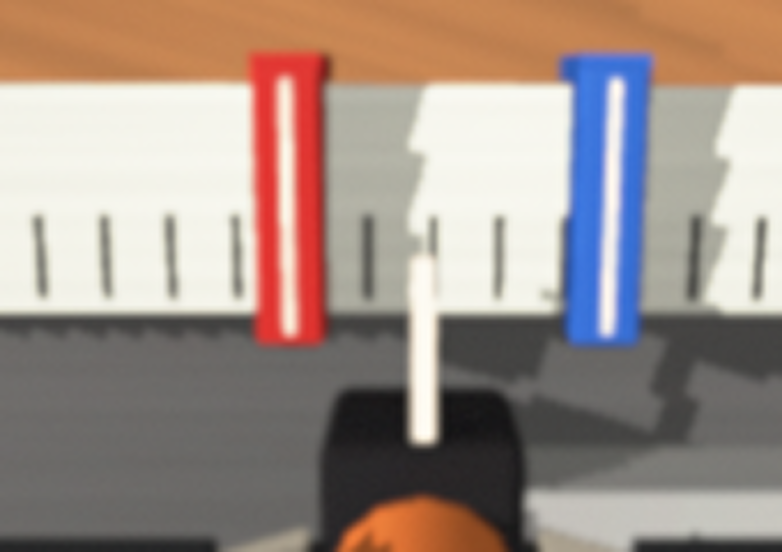

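Run:
```python
from h import *
v=np.load("w9.npy");w=cam("wrist",dict(tool_pos=v[:3],tcp_rot=v[3:]))
B=lambda x,y,z:unproj(w,(230+x/4.6,110+y/4.6),z)
u=np.array([np.cos(np.radians(106.7)),np.sin(np.radians(106.7)),0])
p=B(424,270,48.5);q=B(424,430,48.5);r=(B(286,80,42)+B(291,335,42))/2
print(p,q,r,u@(r-p),u@(r-q),u@(r-v[:3]))
```

```text
[520.84434061 101.37159907  48.5       ] [498.83269105  94.74834135  48.5       ] [522.5962418  121.91816654  42.        ] 19.176537278943634 19.19516344350253 16.842509766713107
```

{"method": "step_arm", "body": {"moves": [0,-0.5,0,0,0,0,1,0,-0.4,0,0,0,0,1,0,0,0,0,0,0,1,0,0,0,0,0,0,1]}}

```text
time: 12.3
tool_pos: [477.2, 105.1, 68.3]
tcp_rot: [3.13, -0.005, 0.291]
contact_force: [1.3, -4.9, -1.4]
grip_width: 25.5
```

```bash
python3 -c "
from h import *
plan([475.1,110.4,68.3],16.7)
o=get_obs();np.save('w10.npy',np.r_[o['tool_pos'],o['tcp_rot']])
im=capture('wrist')[:,:,::-1]
cv2.imwrite('pics/w10c.png',cv2.resize(im[110:230,250:390],None,fx=5,fy=5,interpolation=cv2.INTER_CUBIC))"
```

```text
t 12.3 pos [477.2 105.1  68.3] rot [179.35  -0.26  16.65] F [ 1.3 -4.9 -1.4] w 25.5
shift units [-0.03 -0.28 -0.  ] turn units [ 0.16 -0.07 -0.01]
```

View pics/w10c.png

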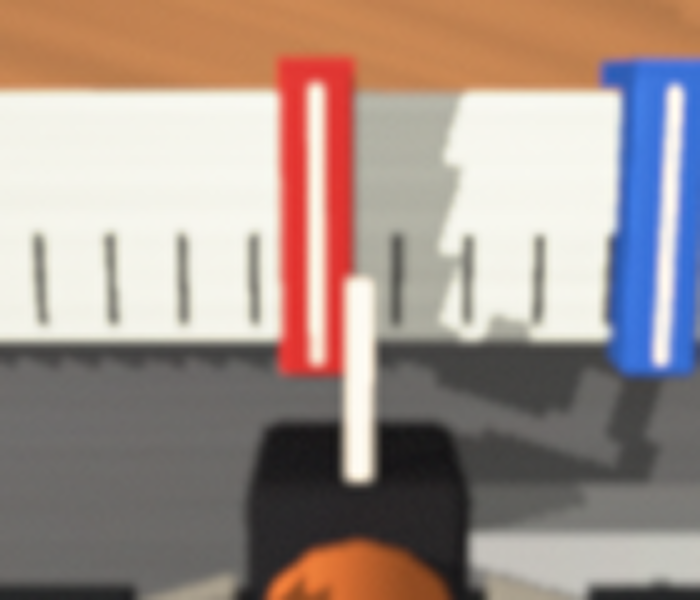

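{"method": "step_arm", "body": {"moves": [0,-0.36,0,0,0,0,1,0,0,0,0,0,0,1]}}

```text
time: 12.52
tool_pos: [475.9, 109.8, 68.3]
tcp_rot: [3.129, -0.004, 0.289]
contact_force: [1.2, -4.4, -2.2]
grip_width: 25.5
```

```bash
python3 -c "
from h import *
plan([475.1,110.4,68.3],16.7)
o=get_obs();np.save('w11.npy',np.r_[o['tool_pos'],o['tcp_rot']])
im=capture('wrist')[:,:,::-1]
cv2.imwrite('pics/w11c.png',cv2.resize(im[110:230,250:390],None,fx=5,fy=5,interpolation=cv2.INTER_CUBIC))"
```

```text
t 12.52 pos [475.9 109.8  68.3] rot [179.29  -0.25  16.58] F [ 1.2 -4.4 -2.2] w 25.5
shift units [-0.03 -0.04 -0.  ] turn units [ 0.18 -0.06 -0.03]
```

View pics/w11c.png

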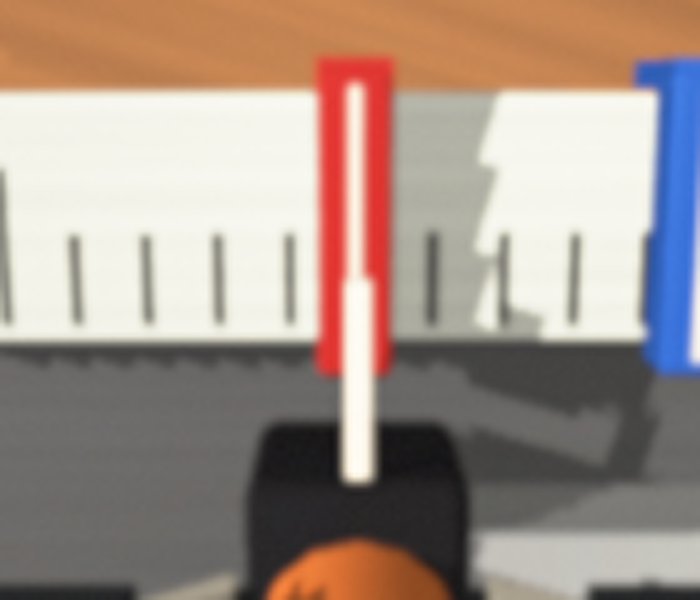

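{"method": "step_arm", "body": {"moves": [0,-0.03,0,0,0,0,1]}}

```text
time: 12.65
tool_pos: [476.1, 109.0, 68.3]
tcp_rot: [3.129, -0.004, 0.289]
contact_force: [1.2, -5.0, -1.4]
grip_width: 25.3
```

```bash
python3 -c "
from h import *
for i in range(8):
  im=capture('wrist')[:,:,::-1]
plan([475.1,110.4,68.3],16.7)
im=capture('wrist')[:,:,::-1]
cv2.imwrite('pics/w12c.png',cv2.resize(im[110:230,250:390],None,fx=5,fy=5,interpolation=cv2.INTER_CUBIC))
s=capture('scene')[:,:,::-1][150:290,200:380]
cv2.imwrite('pics/s12c.png',cv2.resize(s,None,fx=4,fy=4,interpolation=cv2.INTER_CUBIC))"
```

```text
t 13.05 pos [476.1 108.9  68.3] rot [179.25  -0.23  16.56] F [ 1.9 -4.8 -1.7] w 25.8
shift units [-0.03 -0.09 -0.  ] turn units [ 0.19 -0.06 -0.03]
```

View pics/w12c.png

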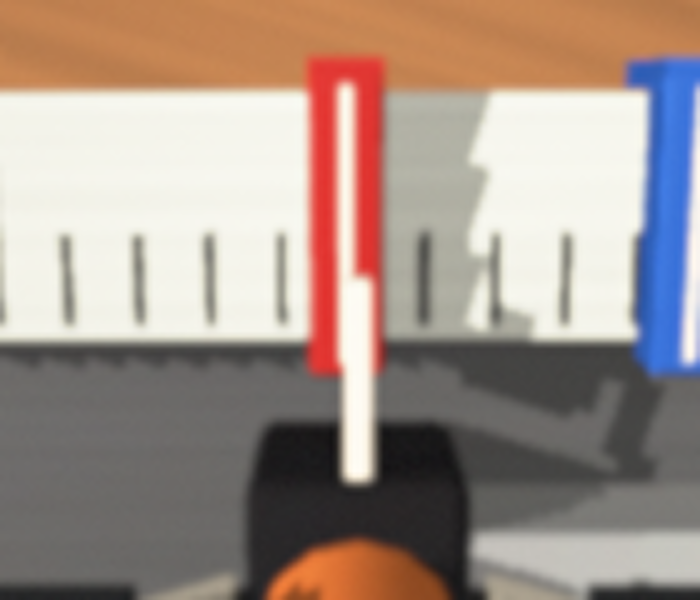

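View pics/s12c.png

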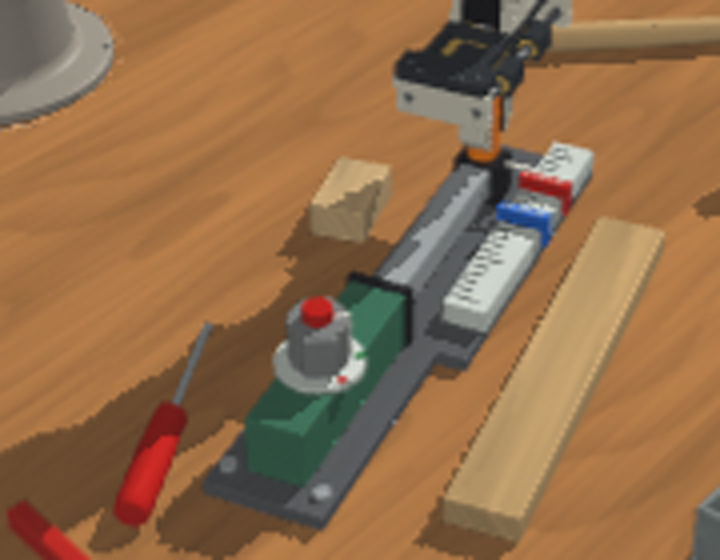

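{"method": "step_arm", "body": {"moves": [0,-0.14,0,0,0,0,1]}}

```text
time: 13.23
tool_pos: [475.7, 110.4, 68.2]
tcp_rot: [3.128, -0.004, 0.289]
contact_force: [1.2, -6.1, -1.0]
grip_width: 25.7
```

```bash
python3 -c "
from h import *
for i in range(20):
  im=capture('wrist')[:,:,::-1]
  if i in(0,19): plan([475.5,110.4,68.3],16.7)
cv2.imwrite('pics/w13c.png',cv2.resize(im[110:230,250:390],None,fx=5,fy=5,interpolation=cv2.INTER_CUBIC))"
```

```text
t 13.28 pos [475.6 110.7  68.3] rot [179.23  -0.22  16.54] F [ 1.9 -5.2 -1.6] w 25.7
shift units [-0.01  0.01 -0.  ] turn units [ 0.19 -0.05 -0.04]
t 14.23 pos [475.6 110.6  68.3] rot [179.24  -0.22  16.55] F [ 2.1 -5.1 -1.3] w 25.7
shift units [-0.01  0.01 -0.  ] turn units [ 0.19 -0.05 -0.04]
```

View pics/w13c.png

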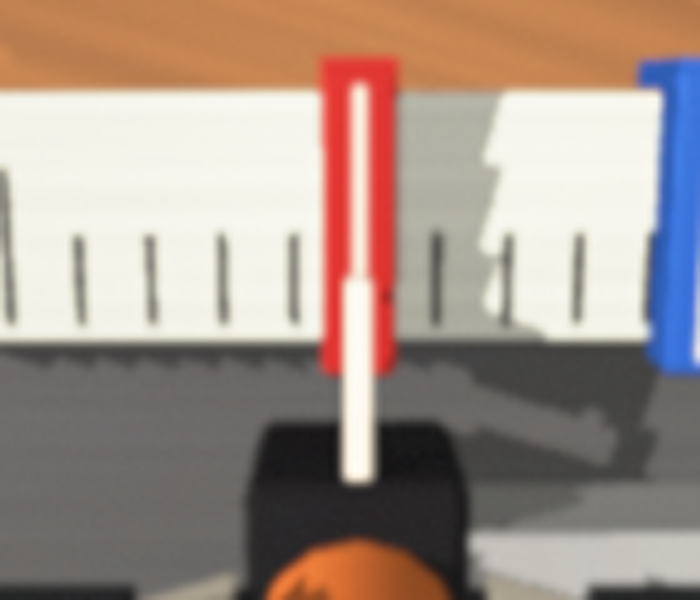

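Pointer (358) sits on the red clip's line (359) and held steady for 1 s. Handing in.

```bash
python3 -c "
from plant import *
print(close_job())"
```

```text
the job is handed in; nothing more can be done
None
```

The length stop is set. The pointer stands over the red clip's centre line, and the gripper is still holding the knob there. I handed the job in at about 14.2 s; no verdict was reported.

- **Collar:** I turned it anticlockwise by about 55° until it met the end stop, where the turning moment rose to about 0.45 N m. The wrist picture showed its white line at the green dot.
- **Button:** I pushed it down with the closed fingers until it stopped. The tool height read 110.0 mm, which is the fully-down height, at about 26 N. The arm then slid out freely.
- **Pointer:** I pulled the knob out about 136 mm. In the last wrist picture the pointer and the red line differ by about 1 px in the enlarged crop, roughly 0.2 mm. It stayed within 0.1 mm over the next second against a spring pull of about 5 N.

- **Early mistake:** One small tilt of the tool was unintended, because I turned it about the wrong axis high above the bench. I corrected it before any contact.
- **Spring creep:** The arm crept back about 1.6 mm once while I was holding it. I corrected that before the final check.
- **Position mismatch:** The camera and grip readings of the collar's position differed by about 2 mm.
- **Bystanders:** I did not touch any other item. A late side-camera crop showed the offcut, blank and screwdriver in place; I did not recheck the items outside that crop.

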